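Hook the long bracket into the slotted upright and lock it

ROBOT

A 7-joint arm with a two-finger parallel gripper is mounted at the origin on the work surface; the furniture and walls round the work are solid. World frame = base frame: x ahead of the robot, y to its left, z up, the work surface at z = 0. Lengths are in m, angles in rad, forces in N, time in s.
With the tool pointing down it reaches from about 0.425 to 0.875 m from the base axis. Payload 4.7 kg.
Tool frame: the origin (TCP) lies midway between the tips of the shut fingers; the grasp point (between the pads) lies 19 mm behind it; z points along the fingers, y is the direction in which the jaws open and shut (so a half turn about z gives the same grasp; the last joint's range is limited). The gripper opens to 85 mm and grips with 20 to 120 N. Pads are 22 mm wide; open, the fingers measure 114 mm over their backs; the gripper's body (76 mm by 85 mm) begins 54 mm behind the grasp point. The pads swing forward as they close: fully open they stand 13 mm farther back than shut.
Start: joints at [-1.209, 0.321, -0.07, 1.45, 0.023, 1.371, -0.057], TCP at [0.222, 0.611, 0.231] pointing down, gripper open.
Joint ranges: [-2.86, 2.86], [-0.3, 2.09], [-1.38, 1.24], [0.06, 2.45], [-1.56, 4.7], [0.09, 2.05], [-2.69, 2.69]. Speed limits (rad/s): [2.57, 2.57, 3.14, 3.14, 3.14, 3.14, 3.14].

INTERFACE

Orientations are given as a rotation vector (axis times angle).
In Python, from workcell import env gives the robot as it stands. The module is installed in compiled form; this text tells all that it offers.
- The arm moves only by the tool move_arm, never from a script. Its argument "rows" is a list of rows, each an object with "jaw": the finger opening in mm, from 0 to 85.4; "xyz": the shift along the world's x, y, z in units of 60 mm (1.0 is 60 mm), a list of three; "twist": the turn, a rotation vector about the world's x, y, z in degrees, a list of three. In form: [{"jaw": jaw, "xyz": [tx, ty, tz], "twist": [wx, wy, wz]}, ...]. A call has 1 to 20 rows; each row shifts and turns the commanded pose from where the row before left it; what a row does not reach is not made up. A row lasts 1/8 s, in which the tool goes at most 62.5 mm and 10.7 degrees, less where a joint would pass 70% of its speed; a pose out of reach is approached as far as the arm can. A call is refused whole if a number of a shift passes 1 or a number of a turn 10.7, either way. A call with a gripper value outside its range is refused whole. The fingers move at their own pace and stop on an object; "newtons" is the grip in N (left out, the last holds). Time passes only in rows, so rows that do not move let the fingers close. It gives the time, the measured TCP pose, the force and the opening at its end, in the units of the state.
- env.get_state(): the state, without advancing time (a new reading comes with each control period).
- env.read_camera(name): name is "scene" or "top" or "wrist"; returns the picture (420x560x3 uint8, blue, green, red); there is no depth.
- env.get_calibration(name): a dict with "intrinsics" (3x3 intrinsics, pixels), "extrinsics" (4x4, takes a point from camera to world coordinates). Camera axes: x right, y up, looking along -z (the intrinsics and any distortion apply to the point x, -y, -z); pixel columns grow to the right and rows downward; lengths in m; the calibration is good to about 2 mm. The wrist camera is an equidistant fisheye: a pixel r from the principal point sees the ray r / f radians off the axis. A picture is of the moment at which its call begins: read the wrist's pose just before it. get_calibration takes no time and is no camera call; for the wrist camera it gives the pose at the moment of the call.
- env.sign_off(): hands the job in, once; it reports no verdict.
Trained networks look in the newest picture that a camera, given by its name, has taken for a name from the list of things; names that differ only in an ending like _2 or _b are one class to them, and where a whole thing is asked for, a point or a joint stands for the part that bears it (a point fixed in the world has none). Each returns a list of dicts, best first, with "score" (0 to 1); they miss things now and then, are a little off and sometimes report something else, mostly with a low value. They report only what shows in the picture. A call takes as long as a camera call. They do not tell look-alikes from the thing itself.
- env.regions_of(query, camera): "pixels" (420x560 bool, what is visible of it).
- env.tip_of(query, camera): "at" ([x, y, z] in m, in world coordinates, good to about 4 mm: a listed point, or the origin of a listed thing).
The state is a dict: "clock": time; "joints": joint angles; "joint_velocities": joint speeds; "joint_torque": joint torques, N m; "ee_pos": TCP position; "eef_rot": TCP orientation; "contact_force": force on the tool from outside, world axes, zero at the start; "torque": the same for the moment, N m; "width": finger opening in m.
Only numpy, scipy, OpenCV 4.12 (cv2) and the standard library are available. Lean on these libraries where they do the work, as an engineer would, in place of code of your own. Each camera call takes 0.05 s, during which the arm holds its last target.

TASK

Two metal brackets stand on the bench. Take the one with the longer arm, hook both its claws into the slots of the slotted upright and press it down until it is fully home and the catch in the lower slot is pushed right down, then let go. Leave the shorter bracket where it stands.

Things in the scene. Friction and masses are not known exactly. Their poses are not given: they have to be found in the camera images.
- long_bracket: Aluminium bracket, 0.2 kg, standing. mm: origin at foot of back plate's rear face, z up, claws point to +x. Back plate 44 wide, 92 high. Arm: bar 12 thick (y), x -6 to -126, z 60 to 92; grip it at x -55. Foot 30 wide, to x -86. Two claws 12 wide, reach x 19: necks 8 high, undersides at z 18 and 76, x 0 to 13; lips hang 14 below the necks, inner side x 8 at neck, 14 at tip.
- short_bracket: The shorter aluminium bracket, loose, standing: same height, back plate, claws, origin and axes, but its arm reaches only to x -72 mm and its foot to x -56. It must stay where it is.
- upright: Grey slotted steel upright, fixed. mm: origin at bench height on its front face, mid width; z up, +x into it. Face 76 wide, 170 high, 5 thick, open behind. Slots y -16 to 16, z 48 to 98 and 106 to 156. Foot plate 10 high, 35 out in front. Home: long bracket's axes as these, its origin at (0, 0, 30). Enter level at z 63 (9 spare up and down) till plate meets face, then down.
- catch (a joint): Small steel sliding catch filling the foot of the lower slot: at 0 its top is 10 mm above the slot's lower edge, at 0.010 m level with it. The lower claw's neck pushes it down: about 5 N, more than the bracket weighs. It stays where it is left.
There are look-alikes about, which are no part of the job. What is shaped like the long_bracket but yellow is not meant.

How it is judged:
At the end, for the whole second after the job is handed in: Long bracket at rest, hooked in the upright by both claws: origin 24 to 35 mm up, x -10 to +6 mm, y within 14 mm in the upright's frame, axes within 10 degrees; catch at least 7 of its 10 mm down. Short bracket standing within 30 mm of its start (value of joint catch above 0.007 m and z of long_bracket in the frame of upright between 0.024 and 0.035 m and x of long_bracket in the frame of upright between -0.01 and 0.006 m and y of long_bracket in the frame of upright between -0.014 and 0.014 m and angle between the z axis of long_bracket and the z axis of upright, either way round below 0.18 rad and angle between the x axis of long_bracket and the x axis of upright, either way round below 0.18 rad and linear speed of long_bracket below 0.02 m/s and distance of short_bracket from where it was at the start of the episode below 0.03 m and angle between short_bracket's own z axis and vertical below 0.2 rad); the robot touches nothing.
It also fails if it takes over 38 s, if anything falls off the work surface, if the arm or the gripper's body presses on something with over 40 N, if the wrist force passes 120 N, or if a joint passes its speed limit or range.

## Working session

There is one attempt and no reset: what is moved stays moved. The work goes in short steps, Python scripts to look and compute and a tool call to move; the robot and the scene stay as the last step left them, time stands still between calls to the robot, and variables do not carry over. Pictures are saved under pics/ and viewed, and the job is handed in when it is done.

Besides the shell and the picture viewer there is one more tool, called after "Request:" as a command line: name --argument value ..., lists and objects as JSON in quotes. move_arm: Moves the arm, as the interface text tells. Its arguments: {"type":"object","properties":{"rows":{"type":"array"},"newtons":{"type":"number"}},"required":["rows"]}

```bash
mkdir -p pics; python3 - <<'E'
from workcell import env
import cv2,numpy as np
s=env.get_state();print({k:np.round(v,3) for k,v in s.items()})
for c in ["scene","top"]:
    im=env.read_camera(c);cv2.imwrite(f"pics/{c}0.png",im)
    k=env.get_calibration(c);print(c,np.round(k["intrinsics"],1).tolist(),np.round(k["extrinsics"],3).tolist())
    for q in ["long_bracket","short_bracket","upright","catch"]:
        try:
            for d in env.tip_of(q,c): print(q,c,round(d["score"],2),np.round(d["at"],3))
            for d in env.regions_of(q,c):
                p=d["pixels"];ys,xs=np.where(p);print("  reg",round(d["score"],2),len(xs),xs.min(),xs.max(),ys.min(),ys.max())
        except Exception as e: print(q,c,e)
E
```

```text
{'clock': np.float64(0.0), 'joints': array([-1.209,  0.322, -0.07 ,  1.452,  0.023,  1.371, -0.057]), 'joint_velocities': array([ 0.001, -0.002,  0.001, -0.001,  0.001, -0.001,  0.001]), 'joint_torque': array([ 0.0000e+00, -4.9357e+01, -3.8200e-01, -3.1433e+01,  1.3000e-02,
        1.1000e-02,  0.0000e+00]), 'ee_pos': array([0.221, 0.611, 0.23 ]), 'eef_rot': array([-5.430e-01, -3.094e+00,  3.000e-03]), 'contact_force': array([0.297, 0.542, 0.15 ]), 'torque': array([-0.053,  0.006, -0.025]), 'width': np.float64(0.085)}
scene [[450.2, 0.0, 279.3], [0.0, 450.2, 212.0], [0.0, 0.0, 1.0]] [[0.876, 0.314, -0.366, -0.119], [-0.482, 0.568, -0.667, -0.907], [-0.002, 0.761, 0.649, 0.995], [0.0, 0.0, 0.0, 1.0]]
long_bracket scene 0.91 [ 0.495  0.285 -0.003]
long_bracket scene 0.62 [0.167 0.422 0.004]
  reg 0.72 730 167 203 165 193
  reg 0.57 718 242 275 159 191
short_bracket scene 0.91 [ 0.509 -0.293  0.003]
  reg 0.93 741 349 378 258 292
  reg 0.88 1468 319 364 157 217
  reg 0.16 759 241 275 158 191
catch scene it knows: long_bracket, short_bracket, upright
top [[495.8, 0.0, 282.4], [0.0, 495.8, 207.5], [0.0, 0.0, 1.0]] [[0.014, 0.984, -0.179, 0.145], [-1.0, 0.016, 0.011, 0.066], [0.013, 0.179, 0.984, 1.557], [0.0, 0.0, 0.0, 1.0]]
long_bracket top 0.76 [0.17  0.421 0.001]
long_bracket top 0.7 [0.491 0.284 0.002]
  reg 0.67 434 201 218 176 221
  reg 0.6 370 154 190 259 285
short_bracket top 0.68 [ 0.509 -0.29  -0.004]
  reg 0.83 359 382 401 175 203
upright top 0.76 [0.618 0.044 0.001]
  reg 0.76 1268 263 304 119 162
catch top it knows: long_bracket, short_bracket, upright
```

View pics/scene0.png

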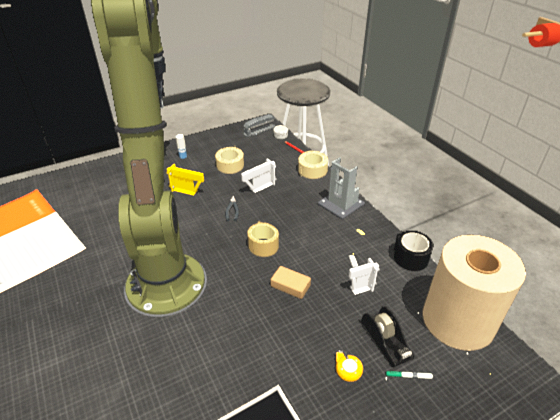

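View pics/top0.png

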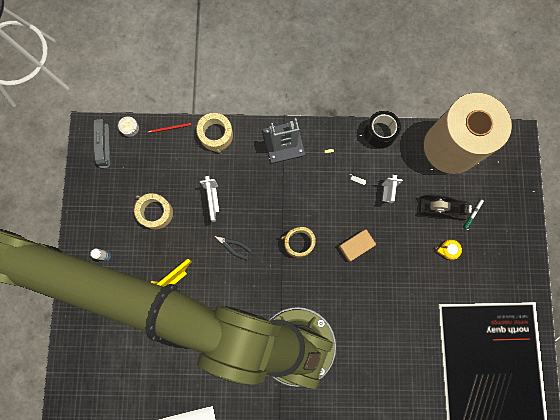

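```bash
python3 - <<'E'
import cv2,numpy as np
a=cv2.imread("pics/scene0.png");b=cv2.imread("pics/top0.png")
f=lambda im,x0,x1,y0,y1:cv2.resize(im[y0:y1,x0:x1],(390,290),interpolation=cv2.INTER_CUBIC)
A=np.vstack([np.hstack([f(a,155,215,155,200),f(a,230,290,150,195)]),np.hstack([f(b,145,225,215,295) if 0 else f(b,190,250,170,215),f(b,140,200,250,295)])])
cv2.imwrite("pics/crop0.png",A)
A=np.hstack([f(a,300,380,150,225),f(b,240,320,105,165)])
cv2.imwrite("pics/crop0u.png",A)
E
```

```text
(no output)
```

View pics/crop0.png

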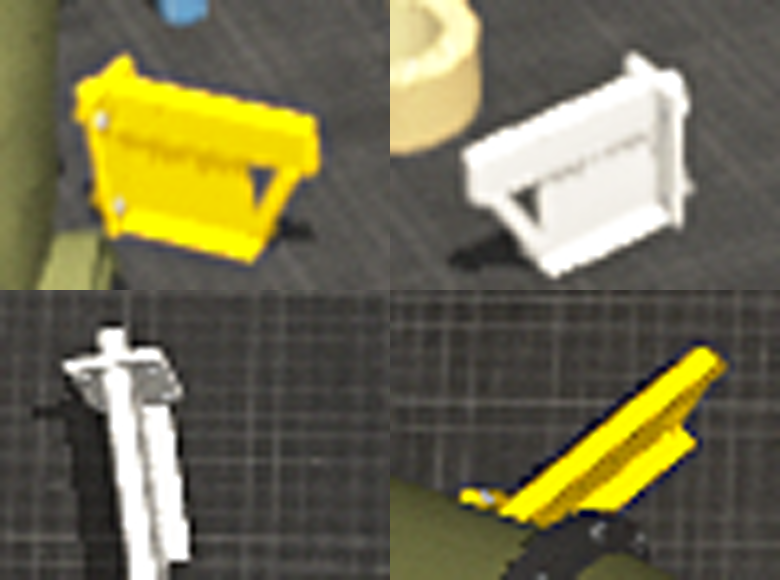

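View pics/crop0u.png

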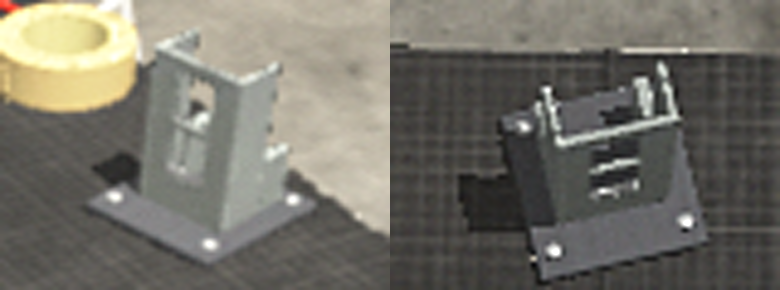

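Candidates for the long bracket:
- White bracket at scene (260,177) / top (209,199). Its arm is long.
- Yellow look-alike at scene (185,180) / top (172,272). Excluded by colour.
- White bracket at scene (363,276) / top (392,190). Its arm is short, so it stays.

The crop confirms the white one at about (0.493, 0.285), with its claws pointing towards +x. I'll move above it and measure with the wrist camera.

Request:
move_arm --rows '[{"jaw": 85, "xyz": [0.45, -0.7, 0.1], "twist": [0, 0, 3.5]}, {"jaw": 85, "xyz": [0.45, -0.7, 0.1], "twist": [0, 0, 3.5]}, {"jaw": 85, "xyz": [0.45, -0.7, 0.1], "twist": [0, 0, 3.5]}, {"jaw": 85, "xyz": [0.45, -0.7, 0.1], "twist": [0, 0, 3.5]}, {"jaw": 85, "xyz": [0.45, -0.7, 0], "twist": [0, 0, 3.5]}, {"jaw": 85, "xyz": [0.45, -0.7, 0], "twist": [0, 0, 3.5]}, {"jaw": 85, "xyz": [0.45, -0.7, 0], "twist": [0, 0, 3.5]}, {"jaw": 85, "xyz": [0.45, -0.7, 0], "twist": [0, 0, 3.5]}, {"jaw": 85, "xyz": [0, 0, 0], "twist": [0, 0, 0]}, {"jaw": 85, "xyz": [0, 0, 0], "twist": [0, 0, 0]}]'

```text
clock: 1.95
ee_pos: [0.4373, 0.2756, 0.2555]
eef_rot: [0.221, -3.134, -0.001]
contact_force: [0.1, 0.6, -1.5]
width: 0.0847
```

```bash
python3 - <<'E'
from workcell import env
import cv2,numpy as np,pickle
s=env.get_state();print({k:np.round(s[k],3) for k in ["clock","ee_pos","eef_rot","contact_force","joints"]})
D={}
for c in ["wrist","scene","top"]:
    k=env.get_calibration(c); im=env.read_camera(c);cv2.imwrite(f"pics/{c}1.png",im)
    D[c]=(im,k)
    if c=="wrist": print(np.round(k["intrinsics"],1).tolist(),np.round(k["extrinsics"],3).tolist())
    for q in ["long_bracket","upright"]:
        print(c,q,[(round(d["score"],2),np.round(d["at"],3)) for d in env.tip_of(q,c)])
        D[c,q]=env.regions_of(q,c)
pickle.dump(D,open("d1.pkl","wb"))
E
```

```text
{'clock': np.float64(1.95), 'ee_pos': array([0.437, 0.276, 0.255]), 'eef_rot': array([ 2.210e-01, -3.134e+00, -1.000e-03]), 'contact_force': array([ 0.121,  0.556, -1.52 ]), 'joints': array([-0.775,  0.023,  0.165,  1.748, -0.005,  1.371,  1.102])}
[[325.2, 0.0, 279.5], [0.0, 325.2, 206.4], [0.0, 0.0, 1.0]] [[-0.14, -0.955, -0.263, 0.371], [0.99, -0.135, -0.037, 0.267], [-0.0, -0.266, 0.964, 0.396], [0.0, 0.0, 0.0, 1.0]]
wrist long_bracket [(0.97, array([ 0.492,  0.284, -0.004]))]
wrist upright [(0.87, array([ 0.619,  0.047, -0.003]))]
scene long_bracket [(0.95, array([ 0.495,  0.285, -0.001])), (0.82, array([ 0.168,  0.422, -0.001])), (0.54, array([ 0.512, -0.294,  0.001]))]
scene upright [(0.59, array([ 0.623,  0.048, -0.001]))]
top long_bracket [(0.86, array([0.168, 0.42 , 0.002]))]
top upright [(0.79, array([ 0.618,  0.048, -0.001]))]
```

View pics/wrist1.png

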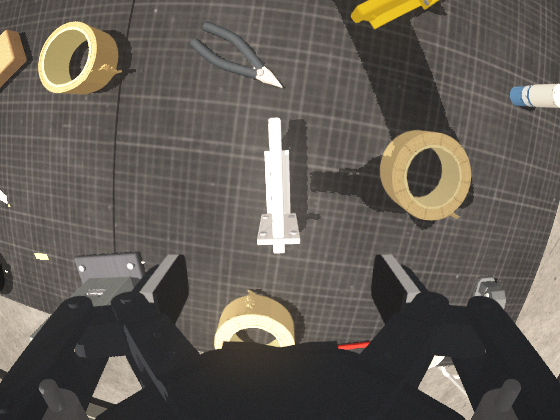

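View pics/scene1.png

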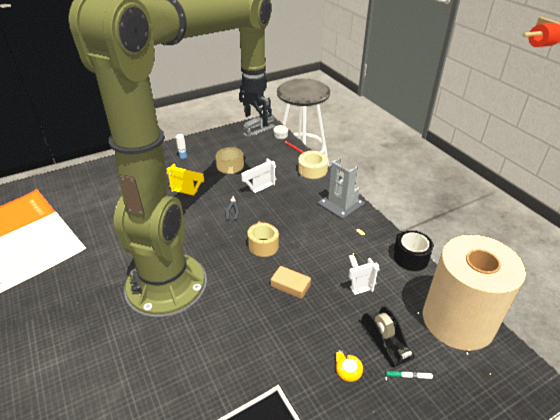

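```bash
cat > h.py <<'E'
import cv2,numpy as np
from scipy.optimize import minimize
def proj(P,k,fish):
    K=np.array(k["intrinsics"]);E=np.array(k["extrinsics"])
    p=(np.asarray(P)-E[:3,3])@E[:3,:3]; p=p*[1,-1,-1]
    if fish:
        r=np.hypot(p[:,0],p[:,1])+1e-12;th=np.arctan2(r,p[:,2]);u=p[:,:2]/r[:,None]*th[:,None]
    else: u=p[:,:2]/p[:,2:]
    return u*[K[0,0],K[1,1]]+[K[0,2],K[1,2]]
def box(x0,x1,y0,y1,z0,z1):
    return np.array([[x,y,z] for x in(x0,x1) for y in(y0,y1) for z in(z0,z1)])/1000.
BR=[box(-6,0,-22,22,0,92),box(-126,-6,-6,6,60,92),box(-86,0,-15,15,0,6),
 box(0,13,-6,6,18,26),box(13,19,-6,6,4,26),box(0,13,-6,6,76,84),box(13,19,-6,6,62,84)]
def pose(P,x,y,yaw,z=0):
    c,s=np.cos(yaw),np.sin(yaw);return P@np.array([[c,-s,0],[s,c,0],[0,0,1]]).T+[x,y,z]
def render(prims,par,k,fish,S=4,off=(0,0),shape=(420,560)):
    m=np.zeros((shape[0]*S,shape[1]*S),np.uint8)
    for b in prims:
        q=(proj(pose(b,*par),k,fish)-off+0.5)*S
        cv2.fillConvexPoly(m,cv2.convexHull(q.astype(np.float32)).astype(np.int32),1)
    return cv2.resize(m.astype(np.float32),(shape[1],shape[0]),interpolation=cv2.INTER_AREA)
E
python3 - <<'E'
from h import *
import pickle
D=pickle.load(open("d1.pkl","rb"))
T={}
for c,r in [("wrist",(250,310,105,262)),("scene",(238,280,155,196))]:
    im=D[c][0];m=np.zeros((420,560),np.float32);x0,x1,y0,y1=r
    g=im.min(2);m[y0:y1,x0:x1]=g[y0:y1,x0:x1]>(110)
    T[c]=m;reg=[d["pixels"] for d in D[c,"long_bracket"]]
    print(c,m.sum(),[p.sum() for p in reg],[ (p&(m>0)).sum() for p in reg])
    cv2.imwrite(f"pics/m_{c}.png",(m*255).astype(np.uint8))
web=np.array([[-6,-3,6],[-6,3,6],[-6,-3,60],[-6,3,60],[-80,-3,6],[-80,3,6],[-110,-3,60],[-110,3,60]])/1000.
for cams in (["wrist"],["scene"],["wrist","scene"]):
    f=lambda p:sum(np.abs(render(BR+[web],(p[0],p[1],p[2]),D[c][1],c=="wrist",3)-T[c]).sum()/T[c].sum() for c in cams)
    r=minimize(f,[0.493,0.284,0.14],method="Nelder-Mead",options=dict(initial_simplex=[[.493,.284,.14],[.5,.284,.14],[.493,.291,.14],[.493,.284,.2]],xatol=1e-4,fatol=1e-4))
    print(cams,r.x,r.fun)
k=D["wrist"][1];im=D["wrist"][0].copy()
m=render(BR,r.x,k,True)>.5
cs,_=cv2.findContours(m.astype(np.uint8),0,2);cv2.drawContours(im,cs,-1,(0,0,255),1)
im2=D["scene"][0].copy();m=render(BR,r.x,D["scene"][1],False)>.5
cs,_=cv2.findContours(m.astype(np.uint8),0,2);cv2.drawContours(im2,cs,-1,(0,0,255),1)
cv2.imwrite("pics/fit1.png",np.hstack([cv2.resize(im[100:270,230:330],(350,595)),cv2.resize(im2[140:210,230:290],(440,595))]))
E
```

```text
wrist 3897.0 [np.int64(3218), np.int64(1272)] [np.int64(3202), np.int64(0)]
scene 773.0 [np.int64(721), np.int64(688)] [np.int64(0), np.int64(688)]
['wrist'] [0.49357307 0.28322556 0.17059615] 0.15350839495658875
['scene'] [0.49779722 0.28155946 0.15087252] 0.08380048722028732
['wrist', 'scene'] [0.49418058 0.28332729 0.1697209 ] 0.2732657194137573
```

View pics/fit1.png

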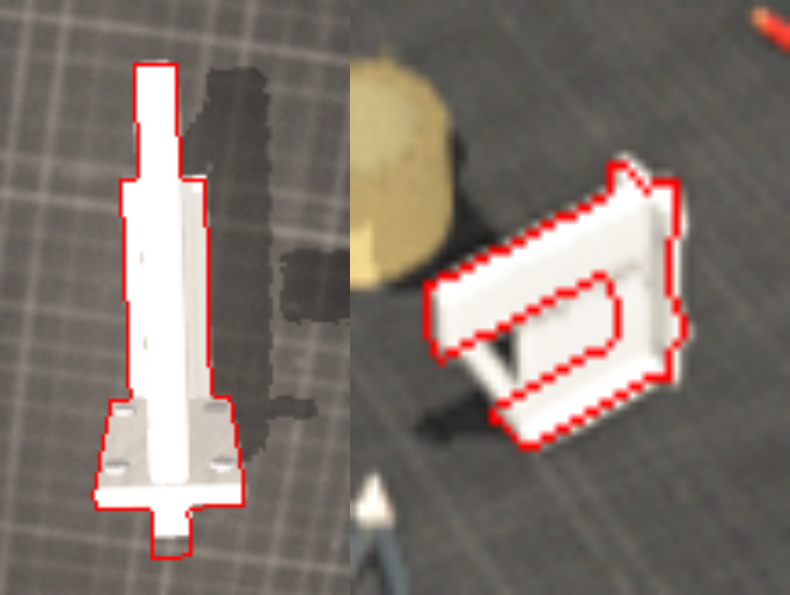

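The model overlay fits the bracket outline in both pictures: origin (0.494, 0.283), yaw 9.7°, arm reaching x -126. So this is the long one. Next I descend and grip.

Request:
move_arm --rows '[{"jaw": 85, "xyz": [0.04, -0.03, -0.65], "twist": [0, 0, 1.6]}, {"jaw": 85, "xyz": [0, 0, -0.65], "twist": [0, 0, 0]}, {"jaw": 85, "xyz": [0, 0, -0.65], "twist": [0, 0, 0]}, {"jaw": 85, "xyz": [0, 0, -0.65], "twist": [0, 0, 0]}, {"jaw": 85, "xyz": [0, 0, -0.65], "twist": [0, 0, 0]}, {"jaw": 85, "xyz": [0, 0, 0], "twist": [0, 0, 0]}, {"jaw": 85, "xyz": [0, 0, 0], "twist": [0, 0, 0]}]'

```text
clock: 3.58
ee_pos: [0.4409, 0.2739, 0.0618]
eef_rot: [-0.265, 3.129, 0.002]
contact_force: [-0.4, 0.6, -0.3]
width: 0.085
```

```bash
python3 - <<'E'
from workcell import env
import cv2,numpy as np
s=env.get_state();print({k:np.round(s[k],4) for k in ["clock","ee_pos","eef_rot","contact_force"]})
cv2.imwrite("pics/wrist2.png",env.read_camera("wrist"))
E
```

```text
{'clock': np.float64(3.575), 'ee_pos': array([0.4409, 0.2739, 0.0618]), 'eef_rot': array([-2.6460e-01,  3.1287e+00,  1.6000e-03]), 'contact_force': array([-0.3775,  0.5883, -0.2828])}
```

View pics/wrist2.png

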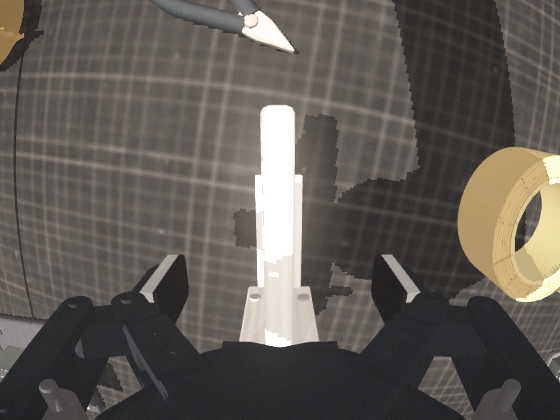

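The bar is centred between the fingers at about (278,200). Closing.

Request:
move_arm --rows '[{"jaw": 0, "xyz": [0, 0, 0], "twist": [0, 0, 0]}, {"jaw": 0, "xyz": [0, 0, 0], "twist": [0, 0, 0]}, {"jaw": 0, "xyz": [0, 0, 0], "twist": [0, 0, 0]}, {"jaw": 0, "xyz": [0, 0, 0], "twist": [0, 0, 0]}, {"jaw": 0, "xyz": [0, 0, 0], "twist": [0, 0, 0]}, {"jaw": 0, "xyz": [0, 0, 0], "twist": [0, 0, 0]}, {"jaw": 0, "xyz": [0, 0, 0], "twist": [0, 0, 0]}, {"jaw": 0, "xyz": [0, 0, 0], "twist": [0, 0, 0]}]' --newtons 110

```text
clock: 4.62
ee_pos: [0.4401, 0.2733, 0.0607]
eef_rot: [-0.265, 3.13, 0.0]
contact_force: [-0.7, -1.5, 5.8]
width: 0.0103
```

```bash
python3 - <<'E'
import cv2,numpy as np
a=cv2.imread("pics/scene1.png");b=cv2.imread("pics/top0.png")
f=lambda im,x0,y0,n,s:cv2.resize(im[y0:y0+n,x0:x0+n],(s,s),interpolation=cv2.INTER_CUBIC)
cv2.imwrite("pics/u1.png",np.hstack([f(a,310,150,75,390)[:,:],f(b,255,110,60,390)]))
w=cv2.imread("pics/wrist1.png");cv2.imwrite("pics/u1w.png",cv2.resize(w[240:320,60:160],(700,560),interpolation=cv2.INTER_CUBIC))
E
```

```text
(no output)
```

View pics/u1.png

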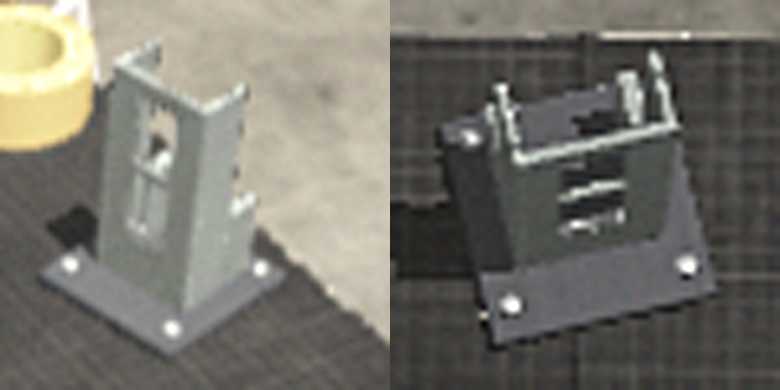

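View pics/u1w.png

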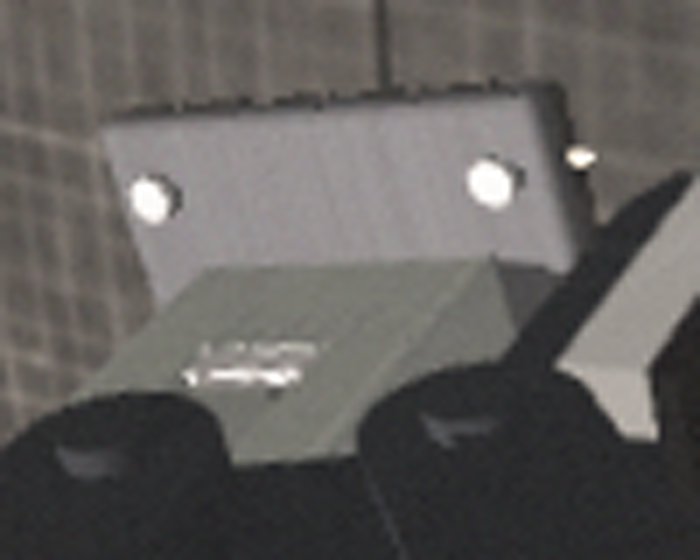

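```bash
cat > up.py <<'E'
from h import *
import pickle
from scipy.optimize import least_squares
D=pickle.load(open("d1.pkl","rb"))
S=lambda u,v:((u+.5)*75/390-.5+310,(v+.5)*75/390-.5+150)
Tp=lambda u,v:((u-390+.5)*60/390-.5+255,(v+.5)*60/390-.5+110)
W=lambda u,v:((u+.5)/7-.5+60,(v+.5)/7-.5+240)
F=lambda sy,z:(0,sy*38,z)
obs=[("scene",S(116,68),F(1,170)),("scene",S(205,113),F(-1,170)),("scene",S(186,307),F(-1,10)),("scene",S(98,250),F(1,10)),
("top",Tp(517,163),F(1,170)),("top",Tp(674,128),F(-1,170)),
("top",Tp(497,345),("W",1)),("top",Tp(717,290),("W",-1)),
("wrist",W(205,268),F(-1,10)),("wrist",W(490,260),F(1,10)),("wrist",W(102,128),("W",-1)),("wrist",W(535,92),("W",1))]
def res(p,cams,per=False):
    o=[]
    for c,px,P in obs:
        if c not in cams: continue
        if P[0]=="W": P=(-35,P[1]*p[3]*1000,10)
        q=proj(pose(np.array([P])/1000.,*p[:3]),D[c][1],c=="wrist")[0]
        o+=list(q-px)
    return np.array(o)
if __name__=="__main__":
  for cams in (["scene"],["top"],["wrist"],["scene","top","wrist"]):
    r=least_squares(res,[.618,.046,.2,.055],args=(cams,),loss="soft_l1");print(cams,np.round(r.x,4));print(np.round(res(r.x,cams),1))
E
python3 up.py
```

```text
['scene'] [0.6279 0.0466 0.2314 0.055 ]
[-0.1 -2.   0.5 -0.7 -0.5  0.7  0.   1.3]
['top'] [0.6217 0.0432 0.2642 0.0566]
[-0.4  0.4  0.6 -0.3 -0.1 -0.2 -0.   0. ]
['wrist'] [0.6193 0.0474 0.256  0.0571]
[ 0.5  0.   0.9 -0.4 -0.9 -0.2 -0.5  0.6]
['scene', 'top', 'wrist'] [0.6209 0.0454 0.255  0.0577]
[-1.8 -1.1 -0.9  0.  -1.8  1.5 -1.6  2.2 -1.2  0.5 -0.2  0.1 -1.3  0.
 -0.4  0.4 -0.4  0.7 -0.3  0.4 -2.1  0.5 -1.4  1.5]
```

Request:
move_arm --rows '[{"jaw": 0, "xyz": [0, 0, 0.4], "twist": [0, 0, 0]}, {"jaw": 0, "xyz": [0, 0, 0.7], "twist": [0, 0, 0]}, {"jaw": 0, "xyz": [0, 0, 0.65], "twist": [0, 0, 0]}, {"jaw": 0, "xyz": [0.19, -0.5, 0], "twist": [0, 0, 0.8]}, {"jaw": 0, "xyz": [0.19, -0.7, 0], "twist": [0, 0, 0.8]}, {"jaw": 0, "xyz": [0.19, -0.7, 0], "twist": [0, 0, 0.8]}, {"jaw": 0, "xyz": [0.19, -0.7, 0], "twist": [0, 0, 0.8]}, {"jaw": 0, "xyz": [0.19, -0.7, 0], "twist": [0, 0, 0.8]}, {"jaw": 0, "xyz": [0.1, -0.6, 0], "twist": [0, 0, 0.9]}, {"jaw": 0, "xyz": [0.1, -0.37, 0], "twist": [0, 0, 0]}, {"jaw": 0, "xyz": [0, 0, 0], "twist": [0, 0, 0]}, {"jaw": 0, "xyz": [0, 0, 0], "twist": [0, 0, 0]}]'

```text
clock: 6.12
ee_pos: [0.5084, 0.0184, 0.1647]
eef_rot: [0.4, -3.115, -0.001]
contact_force: [0.0, 0.6, -2.4]
width: 0.0103
```

```bash
python3 - <<'E'
from workcell import env
from h import *
s=env.get_state();print({k:np.round(s[k],4) for k in ["clock","ee_pos","eef_rot","contact_force","width"]})
e=s["ee_pos"];rv=s["eef_rot"]
yaw=2*np.arctan2(rv[1],rv[0])-np.pi;yaw=(yaw+np.pi/2)%np.pi-np.pi/2;print("yaw",yaw)
o=pose(np.array([[.0548,.0007,0]]),0,0,yaw)[0]
par=(e[0]+o[0],e[1]+o[1],yaw,e[2]-.0607)
up=(.620,.046,.255)
UP=[np.array([[0,-38,10],[0,38,10],[0,38,170],[0,-38,170]])/1000.]+[np.array([[0,-16,a],[0,16,a],[0,16,b],[0,-16,b]])/1000. for a,b in((48,98),(106,156))]
ims=[]
for c in ("scene","top","wrist"):
    k=env.get_calibration(c);im=env.read_camera(c);cv2.imwrite(f"pics/{c}3.png",im)
    cen=proj(pose(np.array([[-.05,0,.1]]),*up),k,c=="wrist")[0].astype(int)
    h=50; x0=max(0,min(560-2*h,cen[0]-h));y0=max(0,min(420-2*h,cen[1]-h))
    z=cv2.resize(im[y0:y0+2*h,x0:x0+2*h],None,fx=4,fy=4,interpolation=cv2.INTER_CUBIC)
    raw=z.copy()
    for U in UP: cv2.polylines(z,[((proj(pose(U,*up),k,c=="wrist")-[x0,y0]+.5)*4).astype(np.int32)],True,(0,0,255),1)
    m=render(BR,par,k,c=="wrist",4); m4=cv2.resize(m[y0:y0+2*h,x0:x0+2*h],None,fx=4,fy=4)>.5
    cs,_=cv2.findContours(m4.astype(np.uint8),0,2);cv2.drawContours(z,cs,-1,(0,255,0),1)
    cv2.imwrite(f"pics/z3_{c}.png",np.hstack([raw,z]))
E
```

```text
{'clock': np.float64(6.125), 'ee_pos': array([0.5084, 0.0184, 0.1647]), 'eef_rot': array([ 4.0000e-01, -3.1149e+00, -1.2000e-03]), 'contact_force': array([ 0.0125,  0.5513, -2.3991]), 'width': np.float64(0.0103)}
yaw 0.25545210889717485
```

View pics/z3_scene.png

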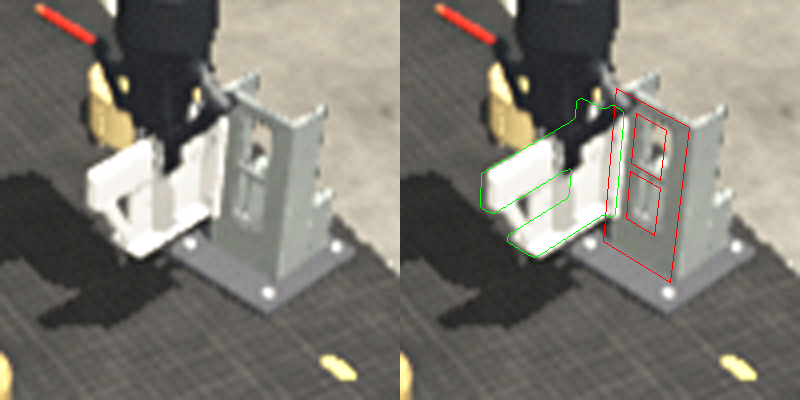

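View pics/z3_top.png

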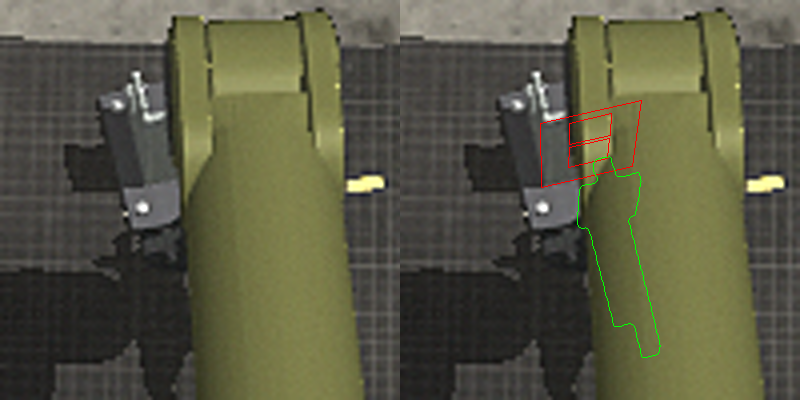

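View pics/wrist3.png

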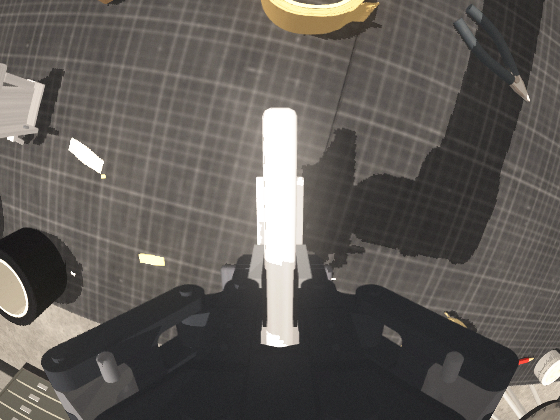

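The scene overlay is shifted about 2 px for both bracket and upright, so that is a camera bias and the relative alignment is good. I'll lower to entry height and move up to just short of the face.

Request:
move_arm --rows '[{"jaw": 0, "xyz": [0, 0, -0.35], "twist": [0, 0, 0]}, {"jaw": 0, "xyz": [0, 0, -0.33], "twist": [0, 0, 0]}, {"jaw": 0, "xyz": [0.28, 0.07, 0], "twist": [0, 0, 0]}, {"jaw": 0, "xyz": [0.28, 0.07, 0], "twist": [0, 0, 0]}, {"jaw": 0, "xyz": [0, 0, 0], "twist": [0, 0, 0]}, {"jaw": 0, "xyz": [0, 0, 0], "twist": [0, 0, 0]}, {"jaw": 0, "xyz": [0, 0, 0], "twist": [0, 0, 0]}]'

```text
clock: 7.15
ee_pos: [0.5419, 0.0255, 0.1245]
eef_rot: [0.398, -3.116, -0.001]
contact_force: [-0.1, -1.0, -1.4]
width: 0.0107
```

```bash
cat > look.py <<'E'
from workcell import env
from h import *
import sys
t=sys.argv[1]
s=env.get_state();print({k:np.round(s[k],4) for k in ["clock","ee_pos","eef_rot","contact_force","torque","width"]})
e=s["ee_pos"];rv=s["eef_rot"]
yaw=2*np.arctan2(rv[1],rv[0])-np.pi;yaw=(yaw+np.pi/2)%np.pi-np.pi/2
o=pose(np.array([[.0548,.0007,0]]),0,0,yaw)[0]
par=(e[0]+o[0],e[1]+o[1],yaw,e[2]-.0607)
up=(.621,.047,.255)
d=pose(np.array([[par[0]-up[0],par[1]-up[1],0]]),0,0,-up[2])[0]
print("origin in upright mm",np.round(d[:2]*1000,1),round(par[3]*1000,1),"dyaw",round(yaw-up[2],3))
UP=[np.array([[0,-38,10],[0,38,10],[0,38,170],[0,-38,170]])/1000.]+[np.array([[0,-16,a],[0,16,a],[0,16,b],[0,-16,b]])/1000. for a,b in((48,98),(106,156))]
c="scene";k=env.get_calibration(c);im=env.read_camera(c)
x0,y0,h=300,145,80
z=cv2.resize(im[y0:y0+h,x0:x0+h],None,fx=5,fy=5,interpolation=cv2.INTER_CUBIC);raw=z.copy();B=np.array([2.2,-.6])
for U in UP: cv2.polylines(z,[((proj(pose(U,*up),k,0)+B-[x0,y0]+.5)*5).astype(np.int32)],True,(0,0,255),1)
for b in BR:
    q=((proj(pose(b,*par),k,0)+B-[x0,y0]+.5)*5).astype(np.float32)
    cv2.polylines(z,[cv2.convexHull(q).astype(np.int32)],True,(0,255,0),1)
cv2.imwrite(f"pics/look{t}.png",np.hstack([raw,z]))
E
python3 look.py 4
```

```text
{'clock': np.float64(7.15), 'ee_pos': array([0.5419, 0.0255, 0.1245]), 'eef_rot': array([ 3.9850e-01, -3.1158e+00, -5.0000e-04]), 'contact_force': array([-0.1197, -0.9612, -1.4288]), 'torque': array([-0.0133,  0.0516,  0.0157]), 'width': np.float64(0.0107)}
origin in upright mm [-27.2  -0.2] 63.8 dyaw -0.001
```

View pics/look4.png

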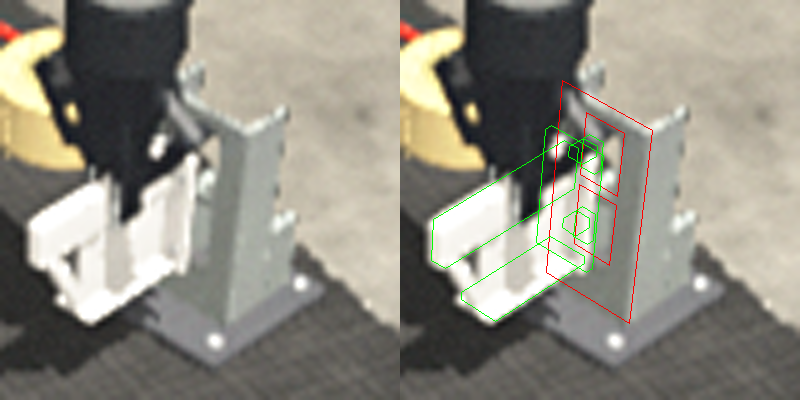

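Request:
move_arm --rows '[{"jaw": 0, "xyz": [0.11, 0.028, 0], "twist": [0, 0, 0]}, {"jaw": 0, "xyz": [0.11, 0.028, 0], "twist": [0, 0, 0]}, {"jaw": 0, "xyz": [0, 0, 0], "twist": [0, 0, 0]}]'

```text
clock: 7.58
ee_pos: [0.5564, 0.0291, 0.1246]
eef_rot: [-0.399, 3.116, -0.0]
contact_force: [0.6, -0.6, -2.4]
width: 0.0106
```

Request:
move_arm --rows '[{"jaw": 0, "xyz": [0.08, 0.02, 0], "twist": [0, 0, 0]}, {"jaw": 0, "xyz": [0.08, 0.02, 0], "twist": [0, 0, 0]}, {"jaw": 0, "xyz": [0, 0, 0], "twist": [0, 0, 0]}]'

```text
clock: 7.95
ee_pos: [0.5657, 0.0314, 0.1245]
eef_rot: [-0.399, 3.116, -0.0]
contact_force: [-0.4, 0.4, -2.4]
width: 0.0102
```

```bash
python3 look.py 5
```

```text
{'clock': np.float64(7.95), 'ee_pos': array([0.5657, 0.0314, 0.1245]), 'eef_rot': array([-3.9880e-01,  3.1161e+00, -1.0000e-04]), 'contact_force': array([-0.426 ,  0.3584, -2.3924]), 'torque': array([-0.066 ,  0.0308,  0.0458]), 'width': np.float64(0.0102)}
origin in upright mm [-2.6 -0.5] 63.8 dyaw -0.0
```

View pics/look5.png

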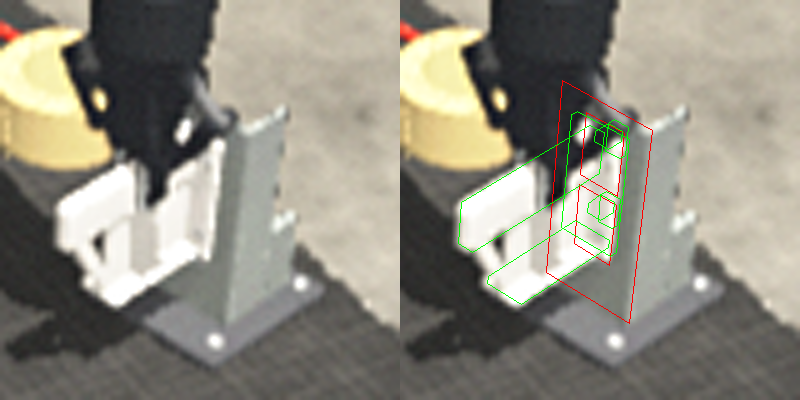

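No force so far, so the claws are in the slots. I'll move on to face contact in small steps.

Request:
move_arm --rows '[{"jaw": 0, "xyz": [0.04, 0.01, 0], "twist": [0, 0, 0]}, {"jaw": 0, "xyz": [0, 0, 0], "twist": [0, 0, 0]}]'

```text
clock: 8.25
ee_pos: [0.5672, 0.0318, 0.1243]
eef_rot: [0.398, -3.115, -0.0]
contact_force: [-1.9, -0.5, -2.0]
width: 0.0103
```

Request:
move_arm --rows '[{"jaw": 0, "xyz": [0.04, 0.01, 0], "twist": [0, 0, 0]}, {"jaw": 0, "xyz": [0, 0, 0], "twist": [0, 0, 0]}]'

```text
clock: 8.5
ee_pos: [0.5672, 0.0318, 0.1242]
eef_rot: [0.397, -3.11, -0.001]
contact_force: [-10.4, -0.9, 4.7]
width: 0.0106
```

Request:
move_arm --rows '[{"jaw": 0, "xyz": [-0.035, -0.009, -0.04], "twist": [0, 0, 0]}, {"jaw": 0, "xyz": [0, 0, -0.07], "twist": [0, 0, 0]}, {"jaw": 0, "xyz": [0, 0, -0.07], "twist": [0, 0, 0]}, {"jaw": 0, "xyz": [0, 0, -0.07], "twist": [0, 0, 0]}, {"jaw": 0, "xyz": [0, 0, 0], "twist": [0, 0, 0]}]'

```text
clock: 9.12
ee_pos: [0.5673, 0.0315, 0.1087]
eef_rot: [0.398, -3.114, 0.001]
contact_force: [-3.3, -1.3, -3.0]
width: 0.0106
```

```bash
python3 look.py 6
```

```text
{'clock': np.float64(9.125), 'ee_pos': array([0.5673, 0.0315, 0.1087]), 'eef_rot': array([ 3.9760e-01, -3.1145e+00,  6.0000e-04]), 'contact_force': array([-3.3479, -1.3012, -2.9866]), 'torque': array([-0.3037,  0.7045, -0.047 ]), 'width': np.float64(0.0106)}
origin in upright mm [-1.  -0.9] 48.0 dyaw -0.001
```

View pics/look6.png

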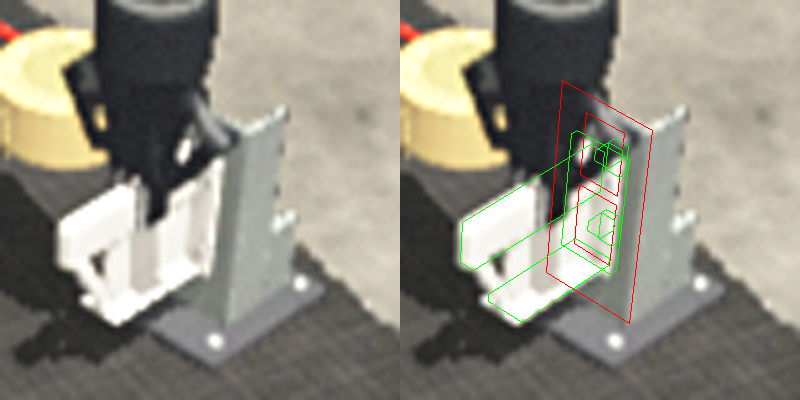

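Request:
move_arm --rows '[{"jaw": 0, "xyz": [0, 0, -0.06], "twist": [0, 0, 0]}, {"jaw": 0, "xyz": [0, 0, -0.06], "twist": [0, 0, 0]}, {"jaw": 0, "xyz": [0, 0, 0], "twist": [0, 0, 0]}]'

```text
clock: 9.55
ee_pos: [0.5673, 0.0315, 0.102]
eef_rot: [0.398, -3.115, 0.0]
contact_force: [-4.5, -1.3, -2.3]
width: 0.0104
```

Request:
move_arm --rows '[{"jaw": 0, "xyz": [0, 0, -0.06], "twist": [0, 0, 0]}, {"jaw": 0, "xyz": [0, 0, 0], "twist": [0, 0, 0]}]'

```text
clock: 9.8
ee_pos: [0.5673, 0.0315, 0.0987]
eef_rot: [0.398, -3.115, -0.0]
contact_force: [-6.3, -2.0, 0.9]
width: 0.0105
```

Request:
move_arm --rows '[{"jaw": 0, "xyz": [0, 0, -0.06], "twist": [0, 0, 0]}, {"jaw": 0, "xyz": [0, 0, 0], "twist": [0, 0, 0]}]'

```text
clock: 10.05
ee_pos: [0.5673, 0.0315, 0.0958]
eef_rot: [0.398, -3.115, -0.0]
contact_force: [-7.9, -1.8, 4.3]
width: 0.0106
```

Request:
move_arm --rows '[{"jaw": 0, "xyz": [-0.01, 0, -0.06], "twist": [0, 0, 0]}, {"jaw": 0, "xyz": [0, 0, 0], "twist": [0, 0, 0]}]'

```text
clock: 10.3
ee_pos: [0.5673, 0.0315, 0.0924]
eef_rot: [0.398, -3.116, -0.0]
contact_force: [-6.0, -2.5, 5.2]
width: 0.0105
```

Request:
move_arm --rows '[{"jaw": 0, "xyz": [0, 0, -0.05], "twist": [0, 0, 0]}, {"jaw": 0, "xyz": [0, 0, 0], "twist": [0, 0, 0]}]'

```text
clock: 10.55
ee_pos: [0.5673, 0.0315, 0.0906]
eef_rot: [0.398, -3.116, -0.001]
contact_force: [-10.5, -1.6, 12.5]
width: 0.0102
```

Request:
move_arm --rows '[{"jaw": 0, "xyz": [0, 0, -0.04], "twist": [0, 0, 0]}, {"jaw": 0, "xyz": [0, 0, 0], "twist": [0, 0, 0]}]'

```text
clock: 10.8
ee_pos: [0.5672, 0.0314, 0.0905]
eef_rot: [0.398, -3.116, -0.002]
contact_force: [-16.7, -2.7, 26.2]
width: 0.0105
```

```bash
python3 look.py 7
```

```text
{'clock': np.float64(10.8), 'ee_pos': array([0.5672, 0.0314, 0.0905]), 'eef_rot': array([ 3.9770e-01, -3.1156e+00, -2.3000e-03]), 'contact_force': array([-16.6935,  -2.6739,  26.2493]), 'torque': array([-0.5445,  3.1698, -0.0466]), 'width': np.float64(0.0105)}
origin in upright mm [-1.2 -0.9] 29.8 dyaw -0.001
```

View pics/look7.png

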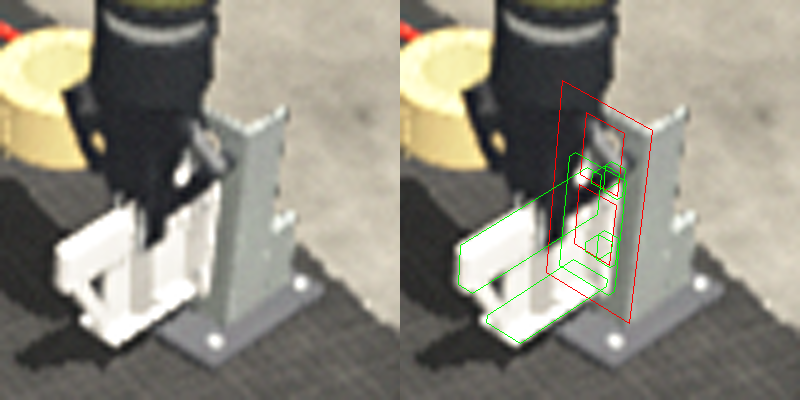

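It stopped hard at z ≈ 29.8 mm, which is the home height, and the catch force was felt on the way down. I'll unload, release and go up.

Request:
move_arm --rows '[{"jaw": 0, "xyz": [-0.03, 0, 0.025], "twist": [0, 0, 0]}, {"jaw": 0, "xyz": [0, 0, 0], "twist": [0, 0, 0]}, {"jaw": 50, "xyz": [0, 0, 0], "twist": [0, 0, 0]}, {"jaw": 50, "xyz": [0, 0, 0], "twist": [0, 0, 0]}, {"jaw": 50, "xyz": [0, 0, 0], "twist": [0, 0, 0]}, {"jaw": 50, "xyz": [0, 0, 0], "twist": [0, 0, 0]}, {"jaw": 50, "xyz": [0, 0, 0], "twist": [0, 0, 0]}]'

```text
clock: 11.72
ee_pos: [0.5657, 0.032, 0.0875]
eef_rot: [0.399, -3.116, -0.0]
contact_force: [-0.2, 0.5, -0.1]
width: 0.0501
```

Request:
move_arm --rows '[{"jaw": 50, "xyz": [0, 0, 0.3], "twist": [0, 0, 0]}, {"jaw": 50, "xyz": [-0.1, 0, 0.6], "twist": [0, 0, 0]}, {"jaw": 50, "xyz": [-0.2, 0, 0.7], "twist": [0, 0, 0]}, {"jaw": 50, "xyz": [-0.5, 0.6, 0.6], "twist": [0, 0, 0]}, {"jaw": 50, "xyz": [-0.2, 0.8, 0.2], "twist": [0, 0, 0]}, {"jaw": 50, "xyz": [0, 0.8, 0], "twist": [0, 0, 0]}, {"jaw": 50, "xyz": [0, 0.8, 0], "twist": [0, 0, 0]}, {"jaw": 50, "xyz": [0, 0.6, 0], "twist": [0, 0, 0]}, {"jaw": 50, "xyz": [0, 0, 0], "twist": [0, 0, 0]}, {"jaw": 50, "xyz": [0, 0, 0], "twist": [0, 0, 0]}]'

```text
clock: 12.98
ee_pos: [0.5061, 0.247, 0.2325]
eef_rot: [-0.397, 3.115, -0.001]
contact_force: [-0.0, -0.6, -0.2]
width: 0.0497
```

```bash
python3 - <<'E'
from workcell import env
from h import *
s=env.get_state();print({k:np.round(s[k],4) for k in ["clock","ee_pos","contact_force","width"]})
up=(.621,.047,.255)
par=tuple(pose(np.array([[-.0,-.0009,0]]),*up)[0][:2])+(.255,.030)
UP=[np.array([[0,-38,10],[0,38,10],[0,38,170],[0,-38,170]])/1000.]
out=[]
for c,x0,y0,B in (("scene",300,145,(2.2,-.6)),("top",240,100,(0,0))):
    k=env.get_calibration(c);im=env.read_camera(c);cv2.imwrite(f"pics/{c}8.png",im)
    for q in ("long_bracket","short_bracket","upright"): print(c,q,[(round(d["score"],2),np.round(d["at"],3)) for d in env.tip_of(q,c)])
    z=cv2.resize(im[y0:y0+80,x0:x0+80],None,fx=5,fy=5,interpolation=cv2.INTER_CUBIC);out.append(z.copy())
    for U in BR+UP: cv2.polylines(z,[cv2.convexHull(((proj(pose(U,*(par if len(U)==8 else up)),k,0)+B-[x0,y0]+.5)*5).astype(np.float32)).astype(np.int32)],True,(0,255,0),1)
    out.append(z)
    cv2.imwrite(f"pics/fin_{c}.png",np.hstack(out[-2:]))
E
```

```text
{'clock': np.float64(12.975), 'ee_pos': array([0.5061, 0.247 , 0.2325]), 'contact_force': array([-0.0036, -0.5573, -0.2281]), 'width': np.float64(0.0497)}
scene long_bracket [(0.89, array([0.621, 0.048, 0.03 ])), (0.85, array([ 0.17 ,  0.422, -0.001]))]
scene short_bracket [(0.58, array([ 0.514, -0.293,  0.002]))]
scene upright []
top long_bracket [(0.9, array([0.62 , 0.046, 0.033])), (0.68, array([0.167, 0.42 , 0.001]))]
top short_bracket [(0.69, array([ 0.507, -0.287, -0.   ]))]
top upright [(0.79, array([ 0.62 ,  0.047, -0.002]))]
```

View pics/fin_scene.png

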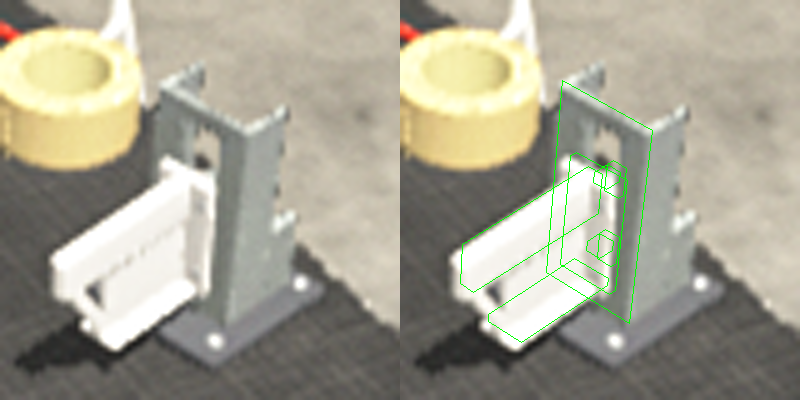

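View pics/fin_top.png

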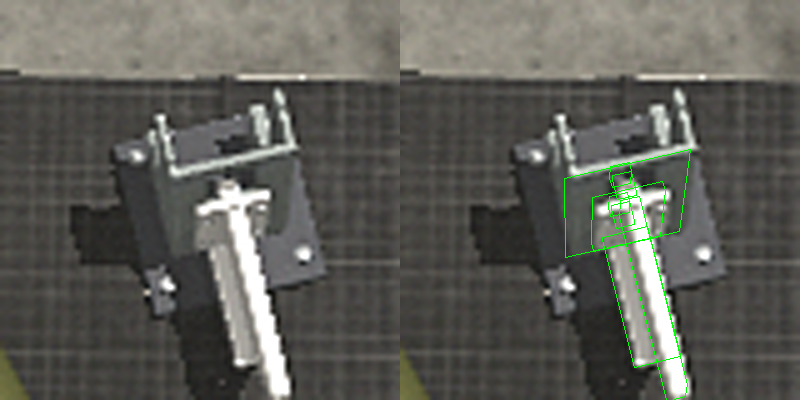

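```bash
python3 -c "
from workcell import env
print(env.sign_off())"
```

```text
the job is handed in; nothing more can be done
None
```

I hooked the long white bracket into the upright by both claws, pressed it down to its stop and let go. Then I backed the arm well clear and handed the job in at about 13 s.

- **Seating:** the down force rose from a height of about 38 mm as the lower claw met the catch. The bracket came to a hard stop at about 29.8 mm (home is 30), at 26 N.
- **Position after release:** the networks put the bracket's origin at (0.621, 0.048, 0.030) and (0.620, 0.046, 0.033). The top camera puts the upright at (0.620, 0.047). The final scene and top pictures agree.
- **Short bracket:** I never went near it, and its reported position matches the start to within a few mm.
- **Catch:** I could not see it directly. That it is fully down is inferred from the force and the stop height.
- **Disagreements:** the scene camera's overlay was consistently about 2 px off, for bracket and upright alike, so I put it down to calibration. In the last scene check the network did not find the upright.

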